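# Flip the sorted-markers of the shell trays

### The job

The snail shells and the flat half shells are sorted, the stones are not: at each of the two shell trays, push the hinged flag of the little marker stand in front of it right over its pivot, until it lies flat on the other side with its raised-disc face up, and leave the stone tray's flag as it is. Push gently with a fingertip or the outside of the fingers, by the thumb tab for instance: pinch and lift nothing. Leave the loose stands standing where they are, and disturb nothing else on the table.

Things in the scene. Friction and masses are not known exactly. Their poses are not given: they have to be found in the camera images.
- stand_snail: loose marker stand (0.7-0.9 kg) on the robot side of the snail tray. Origin: on the table, below the flag's pivot. Steel base 8 mm thick, x -65 to +35, y -60 to +60 mm. Two posts (6 mm in x, 16 mm in y, 62 mm tall) at x = +-33 mm carry a level axle along its x, 55 mm above the table. Flag and thumb tab turn together on it; released short of upright the flag falls back, past it it falls over, damped, in about 1 s
- tab_snail (a point): middle of the thumb tab, 25 mm from the axle: plate 22 mm wide (stand x -68 to -46 mm, outside the posts), 5 mm thick, reaching 38 mm from the axle. It runs 60 deg ahead of the flag: at flag 0 it leans 60 deg above level to the stand's +y (tip 19 mm to +y, 33 mm over the axle). Push it (0.5-1 N) towards -y, then a little below axle height, to take the flag past upright
- flag_snail (a joint): angle (rad) of the white flag of the snail tray's stand about its axle: 0 = flat towards the stand's +y, blank face up (start); 1.57 = upright; 3.14 (stop) = flat towards -y, raised disc up. Plate 52 mm wide (x), 4 mm thick, reaching 55 mm from the axle; the disc is 32 mm wide, 2 mm high
- stand_half: loose marker stand (0.7-0.9 kg) on the robot side of the flat half-shell tray. Origin: on the table, below the flag's pivot. Steel base 8 mm thick, x -65 to +35, y -60 to +60 mm. Two posts (6 mm in x, 16 mm in y, 62 mm tall) at x = +-33 mm carry a level axle along its x, 55 mm above the table. Flag and thumb tab turn together on it; released short of upright the flag falls back, past it it falls over, damped, in about 1 s
- tab_half (a point): middle of the thumb tab, 25 mm from the axle: plate 22 mm wide (stand x -68 to -46 mm, outside the posts), 5 mm thick, reaching 38 mm from the axle. It runs 60 deg ahead of the flag: at flag 0 it leans 60 deg above level to the stand's +y (tip 19 mm to +y, 33 mm over the axle). Push it (0.5-1 N) towards -y, then a little below axle height, to take the flag past upright
- flag_half (a joint): angle (rad) of the white flag of the flat half-shell tray's stand about its axle: 0 = flat towards the stand's +y, blank face up (start); 1.57 = upright; 3.14 (stop) = flat towards -y, raised disc up. Plate 52 mm wide (x), 4 mm thick, reaching 55 mm from the axle; the disc is 32 mm wide, 2 mm high
- stand_stone: loose marker stand (0.7-0.9 kg) on the robot side of the stone tray. Origin: on the table, below the flag's pivot. Steel base 8 mm thick, x -65 to +35, y -60 to +60 mm. Two posts (6 mm in x, 16 mm in y, 62 mm tall) at x = +-33 mm carry a level axle along its x, 55 mm above the table. Flag and thumb tab turn together on it; released short of upright the flag falls back, past it it falls over, damped, in about 1 s
- tab_stone (a point): middle of the thumb tab, 25 mm from the axle: plate 22 mm wide (stand x -68 to -46 mm, outside the posts), 5 mm thick, reaching 38 mm from the axle. It runs 60 deg ahead of the flag: at flag 0 it leans 60 deg above level to the stand's +y (tip 19 mm to +y, 33 mm over the axle). Push it (0.5-1 N) towards -y, then a little below axle height, to take the flag past upright
- flag_stone (a joint): angle (rad) of the white flag of the stone tray's stand about its axle: 0 = flat towards the stand's +y, blank face up (start); 1.57 = upright; 3.14 (stop) = flat towards -y, raised disc up. Plate 52 mm wide (x), 4 mm thick, reaching 55 mm from the axle; the disc is 32 mm wide, 2 mm high
- tray_snail: fixed open cardboard tray 160 (x) x 200 (y) x 60 mm high holding small spiral snail shells; origin: middle of its underside; its marker stand is about 175 mm from it on its robot side
- tray_half: fixed open cardboard tray 160 (x) x 200 (y) x 60 mm high holding flat, shallow half shells; origin: middle of its underside; its marker stand is about 175 mm from it on its robot side
- tray_stone: fixed open cardboard tray 160 (x) x 200 (y) x 60 mm high holding grey angular stones; origin: middle of its underside; its marker stand is about 175 mm from it on its robot side
- jar: loose bystander: small clear jar with white lid, 38 mm wide, 55 mm tall, origin at its underside; leave it
- finds_box: loose bystander: small open cardboard box 45 x 45 x 25 mm, origin at its underside; leave it
- pebble: loose bystander: grey stone 36 x 30 x 24 mm, origin at its underside; leave it
- tweezers: loose bystander: steel tweezers 120 mm long, 7 mm high, lying along its x; leave them
- brush: loose bystander: brush 140 mm long, lying along its x; leave it
- loupe: loose bystander: black ring-shaped loupe 44 mm wide, 28 mm tall, origin at its underside; leave it
Things that resemble listed ones, but are neither listed nor needed, are in the scene too. What is shaped like the stand_half but red is not meant.

How it is judged:
By the outcome, as a careful person would: the job done as asked, in the order asked, and still so for the second after the job is handed in, with the robot touching nothing.
It also fails if it takes over 51 s, if anything falls off the work surface, if the arm or the gripper's body presses on something with over 40 N, if the wrist force passes 120 N, or if a joint passes its speed limit or range.

### The arm

A 7-joint arm with a two-finger parallel gripper is mounted at the origin on the work surface. World frame = base frame: x ahead of the robot, y to its left, z up, the work surface at z = 0. Lengths are in m, angles in rad, forces in N, time in s.
With the tool pointing down it reaches from about 0.35 to 0.9 m from the base axis. Payload 7.2 kg.
Tool frame: the origin (TCP) lies between the finger pads; the fingertips stand 22 mm ahead of it and the grasp point (between the pads) lies 3 mm ahead of it; z points along the fingers, x is the direction in which the jaws open and shut, and the axes are right-handed (so a half turn about z gives the same grasp; the last joint's range is limited). The gripper opens to 85 mm and grips with 20 to 120 N. Pads are 22 mm wide; open, the fingers measure 114 mm over their backs; the gripper's body (76 mm by 85 mm) begins 54 mm behind the grasp point. The pads swing forward as they close: fully open they stand 13 mm farther back than shut.
Start: joints at [-1.199, 0.411, -0.013, 1.596, 0.006, 1.134, -0.082], TCP at [0.266, 0.566, 0.253] pointing down, gripper open.
Joint ranges: [-2.95, 2.95], [-0.29, 1.99], [-1.47, 1.44], [0.14, 2.54], [-1.03, 4.17], [0.13, 1.85], [-2.86, 2.86]. Speed limits (rad/s): [2.39, 2.39, 3.01, 3.01, 3.14, 3.14, 3.14].

### API

Orientations are given as a unit quaternion [x, y, z, w].
In Python, from rig import r gives the robot as it stands.
- The arm moves only by the tool arm_command, never from a script. Its argument "increments" is a list of rows, each an object with "hand": the gripper's target within -1 to 1 (shut at 1, half-way at 0, fully open at -1); "xyz": the shift along the tool's x, y, z in units of 0.5 m (1.0 is 0.5 m), a list of three; "dr": the turn, a rotation vector about the tool's x, y, z in units of pi rad (1.0 is pi rad), a list of three. A call has 1 to 5 rows; each row is the pose to reach, as a shift and turn from the pose commanded when the call began, along the tool's axes at that moment, turning the shorter way round; what a row does not reach only later rows make up. A row lasts 1/10 s, in which the tool goes at most 50 mm and 8.59 degrees, less where a joint would pass 70% of its speed; a pose out of reach is approached as far as the arm can. A call with a number of a shift or a turn outside -1 to 1 is refused whole. A call with a gripper value outside its range is refused whole. The fingers move at their own pace and stop on an object; "squeeze" is the grip in N (left out, the last holds). Time passes only in rows, so rows that repeat a pose let the fingers close. It gives the time, the measured TCP pose, the force and the opening at its end, in the units of the state.
- r.get_state(): the state, without advancing time (a new reading comes with each control period).
- r.get_image(name): name is "scene" or "side" or "wrist"; returns a dict with "color" (480x640x3 uint8, red, green, blue), "camera_matrix" (3x3 intrinsics, pixels), "R" (3x3) and "t" (3): a world point X has camera coordinates R X + t; the wrist camera has in their place "T_tool_cam" (4x4, takes a point from camera to tool coordinates, whose origin is the TCP and whose axes are the tool frame's). Camera axes: x right, y down, z forward; pixel columns grow to the right and rows downward; lengths in m; the calibration is good to about 2 mm. A picture is of the moment at which its call begins: read the wrist's pose just before it. There is no depth.
- r.sign_off(): hands the job in, once; it reports no verdict.
The state is a dict: "time_s": time; "q": joint angles; "dq": joint speeds; "joint_torque": joint torques, N m; "position": TCP position; "orientation": TCP orientation; "contact_force": force on the tool from outside, world axes, zero at the start; "moment": the same for the moment, N m; "gripper_width": finger opening in m.
Only numpy, scipy, OpenCV 4.12 (cv2) and the standard library are available. Lean on these libraries where they do the work, as an engineer would, in place of code of your own. Each camera call takes 0.05 s, during which the arm holds its last target.

## Working session

There is one attempt and no reset: what is moved stays moved. The work goes in short steps, Python scripts to look and compute and a tool call to move; the robot and the scene stay as the last step left them, time stands still between calls to the robot, and variables do not carry over. Pictures are saved under pics/ and viewed, and the job is handed in when it is done.

Besides the shell and the picture viewer there is one more tool, called after "Emit:" as a command line: name --argument value ..., lists and objects as JSON in quotes. arm_command: Moves the arm, as the interface text tells. Its arguments: {"type":"object","properties":{"increments":{"type":"array"},"squeeze":{"type":"number"}},"required":["increments"]}

```bash
ls; mkdir -p pics; cat > h.py <<'E'
from rig import r
import numpy as np, cv2
from scipy.spatial.transform import Rotation as Ro
def save(n,img): cv2.imwrite(f'pics/{n}.png',img[...,::-1])
E
python3 - <<'E'
from h import *
s=r.get_state(); print(s)
for n in ("scene","side","wrist"):
    d=r.get_image(n); save(n+'0',d['color']); np.savez(f'{n}0.npz',**d)
    print(n,d['camera_matrix'].tolist(),[ (k,np.round(d[k],4).tolist()) for k in d if k in('R','t','T_tool_cam')])
E
```

```text
pics
{'time_s': 0.0, 'q': array([-1.19920437,  0.41193299, -0.01271874,  1.59708012,  0.005585  ,
        1.13428326, -0.08218446]), 'dq': array([-0.00035086,  0.00084832, -0.00188905,  0.00092555, -0.00024652,
        0.00195545, -0.0008431 ]), 'joint_torque': array([-3.19039164e-04, -6.00616622e+01,  6.82234559e-01, -2.99417871e+01,
        1.38320323e-02,  1.07208148e-02, -4.54431211e-05]), 'position': array([0.26592095, 0.56508142, 0.25241761]), 'orientation': array([ 8.44308563e-01,  5.35856654e-01, -6.75600293e-04,  4.89283632e-04]), 'contact_force': array([0.12349541, 0.10153135, 0.06359254]), 'moment': array([ 0.0268846 , -0.00765079, -0.01903636]), 'gripper_width': 0.0853827707767863}
scene [[454.0457340729722, 0.0, 318.83586712755], [0.0, 454.0457340729722, 240.662494578296], [0.0, 0.0, 1.0]] [('R', [[0.5783, 0.8158, 0.0012], [0.4533, -0.3201, -0.8319], [-0.6783, 0.4817, -0.5549]]), ('t', [-0.2979, -0.1642, 1.4042])]
side [[618.2733826152031, 0.0, 324.31029272744854], [0.0, 618.2733826152031, 227.73408494632875], [0.0, 0.0, 1.0]] [('R', [[-0.9851, -0.1719, 0.0027], [-0.1238, 0.6983, -0.7051], [0.1193, -0.6949, -0.7091]]), ('t', [0.486, 0.1063, 1.7604])]
wrist [[409.4234178601355, 0.0, 319.0761133241764], [0.0, 409.4234178601355, 248.85199495610328], [0.0, 0.0, 1.0]] [('T_tool_cam', [[1.0, -0.0002, -0.0007, 0.0008], [0.0004, 0.9535, 0.3014, -0.0775], [0.0006, -0.3014, 0.9535, -0.1202], [0.0, 0.0, 0.0, 1.0]])]
```

View pics/scene0.png

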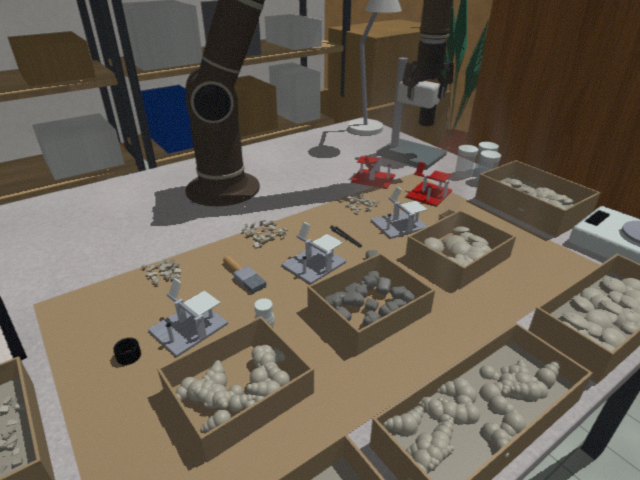

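View pics/side0.png

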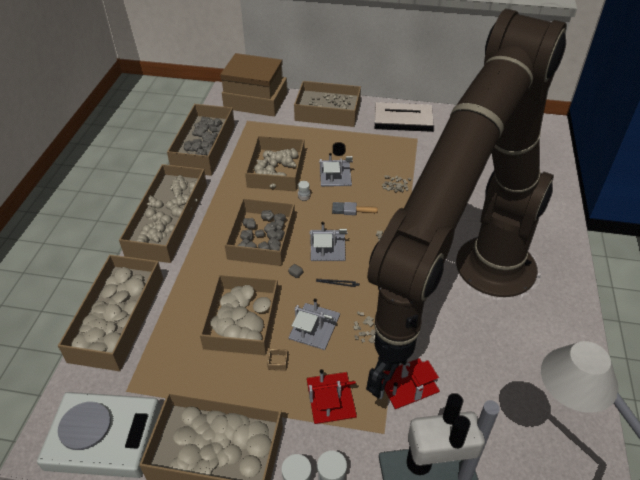

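View pics/wrist0.png

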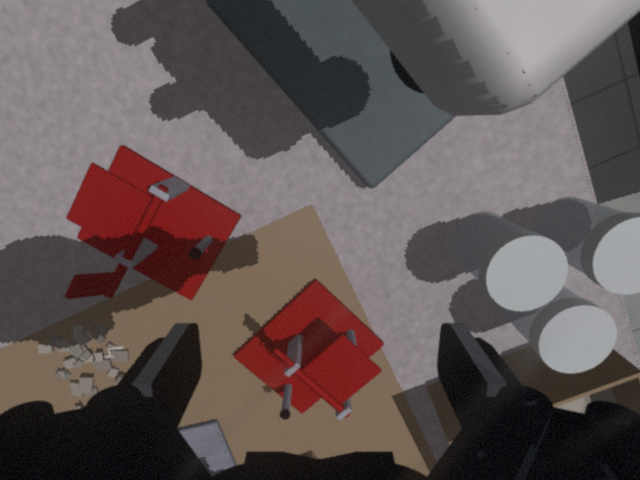

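```bash
python3 - <<'E'
import cv2,numpy as np
a=cv2.imread('pics/scene0.png');b=cv2.imread('pics/side0.png')
def c(i,x,y,w,h,s): return cv2.resize(i[y:y+h,x:x+w],None,fx=s,fy=s,interpolation=cv2.INTER_CUBIC)
cv2.imwrite('pics/c1.png',np.hstack([c(a,140,270,100,90,4),c(a,275,215,100,90,4)]))
cv2.imwrite('pics/c2.png',np.hstack([c(a,360,175,100,90,4),c(b,280,290,100,90,4)]))
cv2.imwrite('pics/c3.png',np.hstack([c(b,300,140,100,90,4),c(b,290,210,100,90,4)]))
cv2.imwrite('pics/c4.png',np.hstack([c(a,155,330,160,130,2.4),c(a,400,200,160,130,2.4)]))
E
```

```text
(no output)
```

View pics/c1.png

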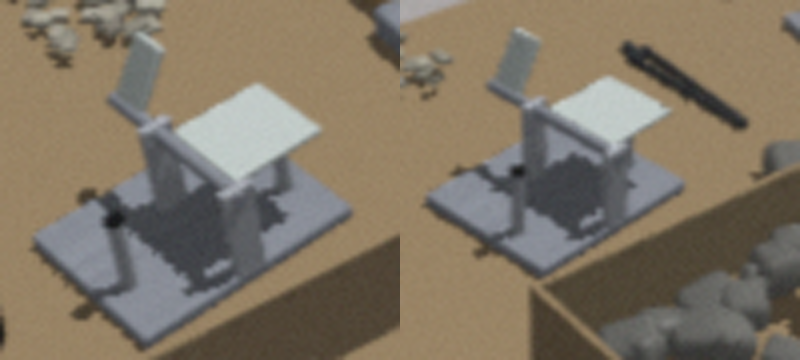

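View pics/c2.png

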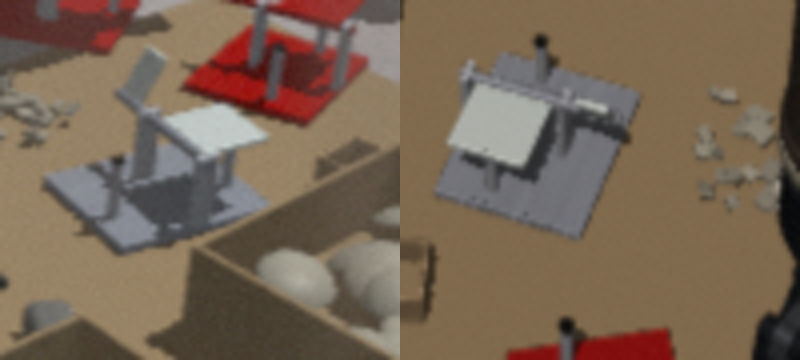

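View pics/c3.png

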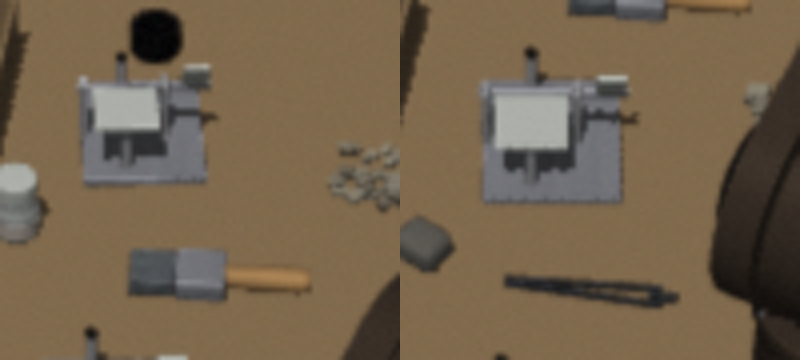

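View pics/c4.png

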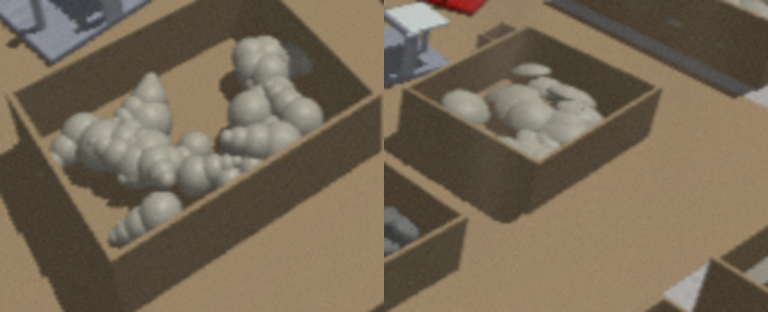

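```bash
cat >> h.py <<'E'
def load(n): return dict(np.load(n+'0.npz'))
def ray(d,p):
    k=np.linalg.inv(d['camera_matrix'])@np.array([p[0],p[1],1.]); R=d['R'];t=d['t']
    return -R.T@t, R.T@k
def onz(d,p,z):
    c,v=ray(d,p); return c+v*(z-c[2])/v[2]
def tri(rs):
    A=np.zeros((3,3));b=np.zeros(3)
    for c,v in rs:
        v=v/np.linalg.norm(v);P=np.eye(3)-np.outer(v,v);A+=P;b+=P@c
    X=np.linalg.solve(A,b)
    return X,[float(np.linalg.norm(np.cross(X-c,v/np.linalg.norm(v)))*1000) for c,v in rs]
E
python3 - <<'E'
from h import *
sc=load('scene');sd=load('side')
box={'snail':((140,270,100,90),(310,150,60,45)),'stone':((275,215,75,65),(300,220,55,45)),'half':((360,180,75,60),(285,298,60,55))}
for k,(b1,b2) in box.items():
  for nm,d,b in (('scene',sc,b1),('side',sd,b2)):
    x,y,w,h=b; im=d['color'][y:y+h,x:x+w]
    hsv=cv2.cvtColor(im,cv2.COLOR_RGB2HSV)
    if k=='snail': print(nm, im[30:60:10,40:60:5].tolist() if 0 else '')
    # base: bluish grey
    i=im.astype(int); blue=((i[...,2]-i[...,0]>4)&(i[...,2]>55)).astype(np.uint8)
    white=((i.min(2)>135)).astype(np.uint8)
    for lab,m,z in (('white',white,0.057),('blue',blue,0.008)):
      cs,_=cv2.findContours(m,cv2.RETR_EXTERNAL,cv2.CHAIN_APPROX_NONE)
      cs=sorted(cs,key=cv2.contourArea)[::-1][:2]
      for c in cs:
        if cv2.contourArea(c)<15: continue
        hp=cv2.convexHull(c)[:,0]
        ap=cv2.approxPolyDP(cv2.convexHull(c),2.0,True)[:,0]
        W=np.array([onz(d,p+np.array([x,y]),z)[:2] for p in hp]).astype(np.float32)
        rc=cv2.minAreaRect(W*1000)
        print(k,nm,lab,(ap+[x,y]).tolist(),'rect mm',np.round(rc[0],1),np.round(rc[1],1),round(rc[2],1))
E
```

```text
scene 
snail scene white [[219, 301], [197, 318], [183, 304], [202, 291]] rect mm [ 530. -290.] [59.4 59.7] 12.2
snail scene white [[190, 344], [177, 352], [168, 345], [177, 334]] rect mm [ 602.7 -364.3] [38.6 27.7] 14.1
snail scene blue [[203, 292], [218, 302], [226, 323], [176, 355], [149, 329], [168, 294]] rect mm [ 487.4 -314.2] [163.3 141.9] 11.9
snail scene blue [[236, 271], [239, 271], [239, 281], [235, 278]] rect mm [ 433.1 -169.6] [11.3 37.8] 63.0
side 
snail side white [[339, 171], [324, 172], [320, 159], [338, 162]] rect mm [ 526.3 -290.1] [57.5 66.3] 16.0
snail side blue [[348, 169], [349, 184], [322, 184], [322, 173]] rect mm [ 506.6 -294.5] [90.4 75.3] 10.1
stone scene white [[325, 234], [342, 242], [327, 253], [312, 242]] rect mm [500.7  32.8] [58.3 58.7] 10.1
stone scene white [[300, 271], [295, 271], [284, 263], [292, 259], [301, 266]] rect mm [529.5 -76. ] [49.3 25. ] 3.7
stone scene blue [[282, 265], [301, 234], [328, 236], [338, 241], [344, 260], [316, 279], [305, 279]] rect mm [473.9  22.6] [137.5 184.2] 39.8
stone side white [[332, 232], [331, 246], [314, 246], [313, 232]] rect mm [492.1  38. ] [54.4 55. ] 10.1
stone side blue [[343, 241], [342, 259], [312, 259], [312, 246]] rect mm [478.4  30.4] [90.7 75. ] 10.0
half scene white [[426, 209], [410, 214], [401, 204], [416, 201]] rect mm [495.1 316.3] [56.4 57.4] 79.6
half scene white [[373, 218], [380, 217], [385, 225], [381, 226]] rect mm [501.  197.5] [23.1 44.5] 77.3
half scene blue [[424, 209], [425, 226], [400, 235], [390, 236], [373, 221], [393, 199], [416, 202]] rect mm [463.4 317.8] [133.1 205. ] 23.1
half side white [[299, 311], [316, 316], [310, 330], [292, 325]] rect mm [487.5 324.8] [50.5 50.3] 80.2
half side blue [[333, 325], [324, 347], [290, 337], [294, 328], [325, 322]] rect mm [471.  318.8] [78.6 94.2] 80.0
half side blue [[298, 309], [308, 305], [333, 312], [337, 317], [336, 319]] rect mm [465.7 254.4] [ 23.5 106. ] 82.7
```

```bash
python3 - <<'E'
from h import *
sc=load('scene');sd=load('side')
P={'snail side':[(320.75,185.5),(351.5,185.3)],'half side':[(280+143/4,290+235/4),(280+33/4,290+195/4),(280+240/4,290+93/4)]}
for k,v in P.items(): print(k,[np.round(onz(sd,p,.008)*1000).tolist() for p in v])
Q={'snail scene':[(148.75,330),(176.75,356.5),(227.5,322.5)],'half scene':[(360+42/4,175+180/4),(360+122/4,175+247/4)]}
for k,v in Q.items(): print(k,[np.round(onz(sc,p,.008)*1000).tolist() for p in v])
# tab top mid: scene/side
for n,a,b in (('snail',(140+151/4,270+38/4),(300+197/4,140+66/4)),('half',(360+155/4,175+53/4),(280+608/4-100,290+103/4))):
    print(n,tri([ray(sc,a),ray(sd,b)]))
E
```

```text
snail side [[547.0, -242.0, 8.0], [450.0, -260.0, 8.0]]
half side [[451.0, 371.0, 8.0], [525.0, 353.0, 8.0], [408.0, 251.0, 8.0]]
snail scene [[488.0, -386.0, 8.0], [584.0, -366.0, 8.0], [557.0, -252.0, 8.0]]
half scene [[422.0, 238.0, 8.0], [514.0, 225.0, 8.0]]
snail (array([ 0.46747143, -0.30741046,  0.08473719]), [1.281825526882929, 1.2818255268830143])
half (array([0.42354972, 0.32242089, 0.08269058]), [6.246109114796874, 6.246109114796957])
```

Emit:
arm_command --increments '[{"hand": 1,"xyz": [-0.08,0.06,0],"dr": [0,0,0.045]},{"hand": 1,"xyz": [-0.16,0.12,0],"dr": [0,0,0.09]},{"hand": 1,"xyz": [-0.24,0.18,0],"dr": [0,0,0.135]},{"hand": 1,"xyz": [-0.32,0.24,0],"dr": [0,0,0.18]},{"hand": 1,"xyz": [-0.4,0.3,0],"dr": [0,0,0.225]}]' --squeeze 20

```text
time_s: 0.65
position: [0.3167, 0.3186, 0.2531]
orientation: [0.978, 0.208, -0.0, -0.0]
contact_force: [0.8, 1.1, 0.1]
gripper_width: 0.0124
```

Emit:
arm_command --increments '[{"hand": 1,"xyz": [-0.02,0.09,0],"dr": [0,0,0.045]},{"hand": 1,"xyz": [-0.04,0.18,0],"dr": [0,0,0.09]},{"hand": 1,"xyz": [-0.06,0.27,0],"dr": [0,0,0.135]},{"hand": 1,"xyz": [-0.08,0.36,0],"dr": [0,0,0.18]},{"hand": 1,"xyz": [-0.1,0.45,0],"dr": [0,0,0.225]}]'

```text
time_s: 1.15
position: [0.3636, 0.0932, 0.2534]
orientation: [0.99, -0.144, 0.0, -0.0]
contact_force: [1.4, 0.1, 0.6]
gripper_width: 0.0003
```

Emit:
arm_command --increments '[{"hand": 1,"xyz": [0.04,0.076,0],"dr": [0,0,0.045]},{"hand": 1,"xyz": [0.08,0.152,0],"dr": [0,0,0.09]},{"hand": 1,"xyz": [0.12,0.228,0],"dr": [0,0,0.135]},{"hand": 1,"xyz": [0.16,0.304,0],"dr": [0,0,0.18]},{"hand": 1,"xyz": [0.2,0.38,0],"dr": [0,0,0.225]}]'

```text
time_s: 1.65
position: [0.4066, -0.117, 0.2535]
orientation: [0.879, -0.477, 0.0, -0.0]
contact_force: [0.7, 0.8, 0.4]
gripper_width: -0.0002
```

Emit:
arm_command --increments '[{"hand": 1,"xyz": [0.09,0.03,0],"dr": [0,0,0.03]},{"hand": 1,"xyz": [0.18,0.06,0],"dr": [0,0,0.06]},{"hand": 1,"xyz": [0.27,0.09,0],"dr": [0,0,0.09]},{"hand": 1,"xyz": [0.36,0.12,0],"dr": [0,0,0.12]},{"hand": 1,"xyz": [0.4,0.13,0],"dr": [0,0,0.124]}]'

```text
time_s: 2.15
position: [0.462, -0.3223, 0.253]
orientation: [0.77, -0.639, 0.001, 0.001]
contact_force: [-0.1, -0.1, 0.4]
gripper_width: 0.0
```

```bash
cat >> h.py <<'E'
def wshot(n):
    r.get_image('wrist')  # settle 0.05 s
    s=r.get_state(); d=r.get_image('wrist'); save(n,d['color'])
    np.savez(n+'.npz',pos=s['position'],ori=s['orientation'],**d)
    print(np.round(s['position'],4),np.round(s['orientation'],4),s['time_s'],np.round(s['contact_force'],2),np.abs(s['dq']).max())
def wload(n):
    d=dict(np.load(n+'.npz')); T=np.eye(4);T[:3,:3]=Ro.from_quat(d['ori']).as_matrix();T[:3,3]=d['pos']
    W=T@d['T_tool_cam']; d['R']=W[:3,:3].T; d['t']=-W[:3,:3].T@W[:3,3]; return d
E
python3 -c "
from h import *
wshot('w1')"
```

```text
[ 0.4624 -0.3236  0.2531] [ 0.7697 -0.6384  0.0011  0.0018] 2.2 [ 0.2  -0.21  0.9 ] 0.07630573175967217
```

View pics/w1.png

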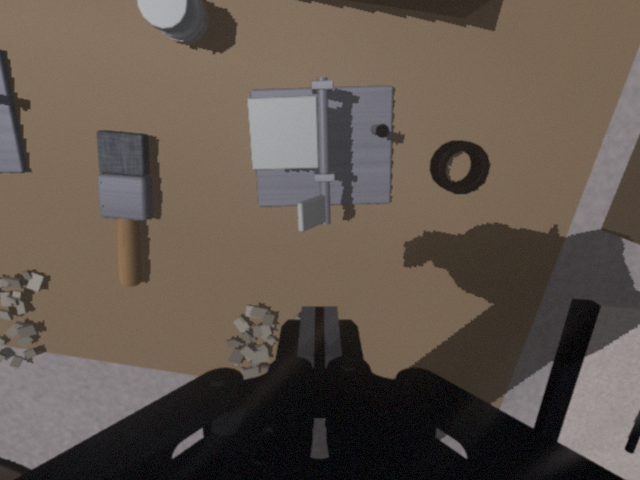

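```bash
python3 - <<'E'
from h import *
d=wload('w1'); im=cv2.imread('pics/w1.png')
cv2.imwrite('pics/w1c.png',cv2.resize(im[70:240,230:410],None,fx=4,fy=4,interpolation=cv2.INTER_CUBIC)[:600,:])
c=[onz(d,p,.008)[:2]*1000 for p in [(251,90),(392,86),(390,203),(260,207)]]
print(np.round(c))
for a,b in zip(c,c[1:]+c[:1]): v=b-a; print(round(np.hypot(*v),1),round(np.degrees(np.arctan2(v[1],v[0])),1))
print('center',np.mean(c,0))
a=[onz(d,p,.055)[:2]*1000 for p in [(322,78),(327,222)]];v=a[0]-a[1];print('axle',np.round(a),np.hypot(*v),np.degrees(np.arctan2(v[1],v[0])))
E
```

```text
[[ 550. -250.]
 [ 575. -364.]
 [ 479. -386.]
 [ 454. -271.]]
117.3 -77.8
98.6 -167.3
117.7 102.4
99.1 12.5
center [ 514.43434187 -317.73879804]
axle [[ 566. -306.]
 [ 462. -330.]] 106.66769252168048 12.90117467244052
```

View pics/w1c.png

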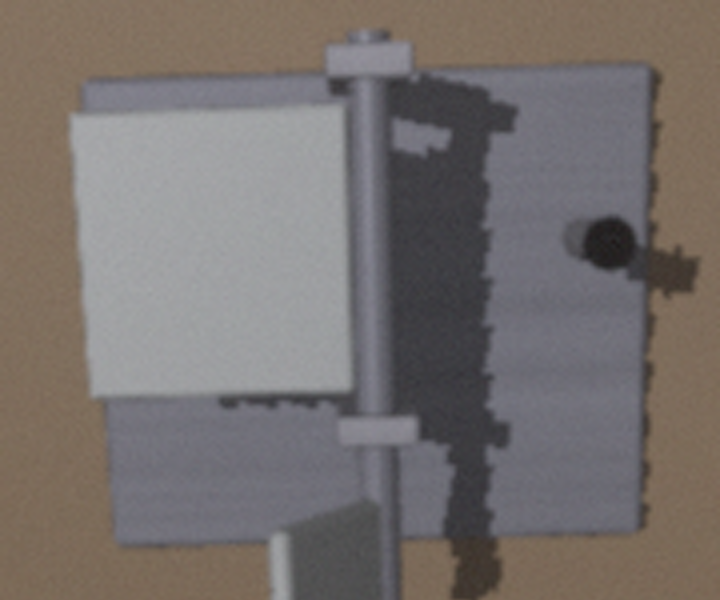

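Emit:
arm_command --increments '[{"hand": 1,"xyz": [-0.08,-0.013,0],"dr": [0,0,-0.011]},{"hand": 1,"xyz": [-0.08,-0.013,0.05],"dr": [0,0,-0.011]},{"hand": 1,"xyz": [-0.08,-0.013,0.12],"dr": [0,0,-0.011]},{"hand": 1,"xyz": [-0.08,-0.013,0.18],"dr": [0,0,-0.011]},{"hand": 1,"xyz": [-0.08,-0.013,0.19],"dr": [0,0,-0.011]}]'

```text
time_s: 2.75
position: [0.4593, -0.2751, 0.1555]
orientation: [0.783, -0.622, -0.003, 0.0]
contact_force: [-0.2, -0.5, 0.7]
gripper_width: -0.0002
```

```bash
python3 -c "
from h import *
wshot('w2')"
```

```text
[ 0.4598 -0.2759  0.1565] [ 7.827e-01 -6.223e-01 -2.100e-03  4.000e-04] 2.8 [-0.32 -0.47 -0.67] 0.04684753604215584
```

View pics/w2.png

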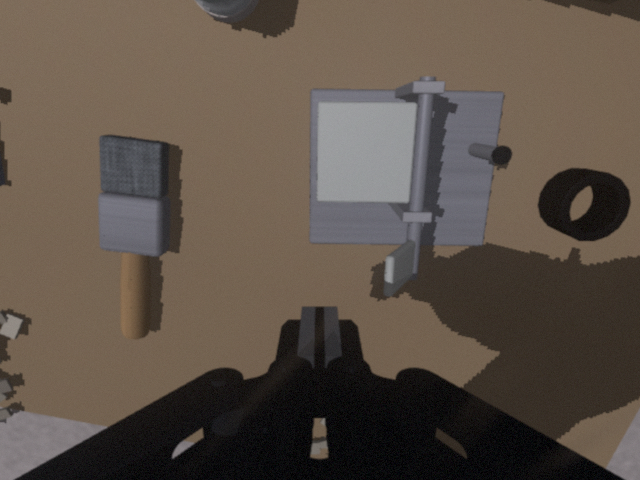

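```bash
python3 - <<'E'
import cv2,numpy as np
a=cv2.imread('pics/w1.png')[190:240,280:345];b=cv2.imread('pics/w2.png')[235:300,370:435]
f=lambda i:cv2.resize(i,(390,int(i.shape[0]*6)),interpolation=cv2.INTER_NEAREST)
a=f(a);b=f(b);a=cv2.copyMakeBorder(a,0,b.shape[0]-a.shape[0],0,0,cv2.BORDER_CONSTANT)
cv2.imwrite('pics/tabs.png',np.hstack([a,b]))
E
```

```text
(no output)
```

View pics/tabs.png

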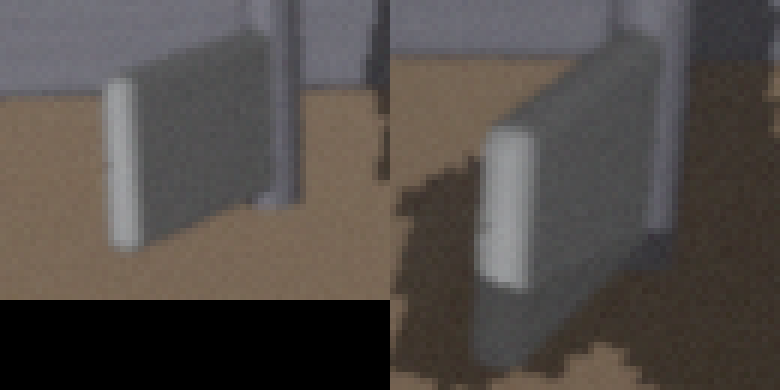

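```bash
python3 - <<'E'
from h import *
a=wload('w1');b=wload('w2')
X,e=tri([ray(a,(300.2,217.2)),ray(b,(389.3,269.7))]);print(X,e)
def st(X,o,yaw):
    c,s=np.cos(np.radians(yaw)),np.sin(np.radians(yaw));d=np.array(X[:2])-o;return d@np.array([[c,-s],[s,c]])
print(st(X,[.529,-.3145],12.5))
c=[onz(b,p,.008)[:2]*1000 for p in [(311,90),(503,92),(486,245),(311,243)]]
print(np.round(c))
for p,q in zip(c,c[1:]+c[:1]): v=q-p; print(round(np.hypot(*v),1),round(np.degrees(np.arctan2(v[1],v[0])),1))
print('center',np.mean(c,0))
# triangulate base corner & axle end
for p,q in (((251,90),(311,90)),((392,86),(503,92)),((390,203),(486,245)),((322,78),(428,78)),((327,222),(414,274))): print(tri([ray(a,p),ray(b,q)]))
E
```

```text
[ 0.46968077 -0.30880414  0.0799631 ] [1.524473067226978, 1.5244730672270337]
[-0.05668032  0.01839988]
[[ 550. -249.]
 [ 575. -364.]
 [ 480. -388.]
 [ 454. -270.]]
117.6 -77.6
98.2 -165.9
120.0 102.4
98.0 12.7
center [ 514.84551891 -317.59980065]
(array([ 0.55038353, -0.24859298,  0.00134407]), [0.1511521068280092, 0.15115210682815958])
(array([ 0.575427  , -0.36469265,  0.00553743]), [0.14577161239590866, 0.14577161239596506])
(array([ 0.48035801, -0.38498073,  0.01318019]), [0.707131473374103, 0.7071314733741636])
(array([ 0.56614207, -0.30627909,  0.05491672]), [0.10509339956615524, 0.105093399565884])
(array([ 0.46287955, -0.33030181,  0.05468398]), [0.7078819340930299, 0.7078819340929662])
```

Emit:
arm_command --increments '[{"hand": 1,"xyz": [0,0,0.05],"dr": [0,0,0]},{"hand": 1,"xyz": [0,0,0.09],"dr": [0,0,0]},{"hand": 1,"xyz": [0,0,0.113],"dr": [0,0,0]},{"hand": 1,"xyz": [0,0,0.113],"dr": [0,0,0]}]'

```text
time_s: 3.25
position: [0.461, -0.2774, 0.1018]
orientation: [0.782, -0.623, -0.0, -0.0]
contact_force: [-0.8, -0.7, -0.3]
gripper_width: 0.0001
```

```bash
python3 -c "
from h import *
wshot('w3')"
```

```text
[ 0.4613 -0.2778  0.1025] [ 7.824e-01 -6.228e-01  2.000e-04 -1.000e-04] 3.3 [0.21 0.24 0.58] 0.013626203655151822
```

View pics/w3.png

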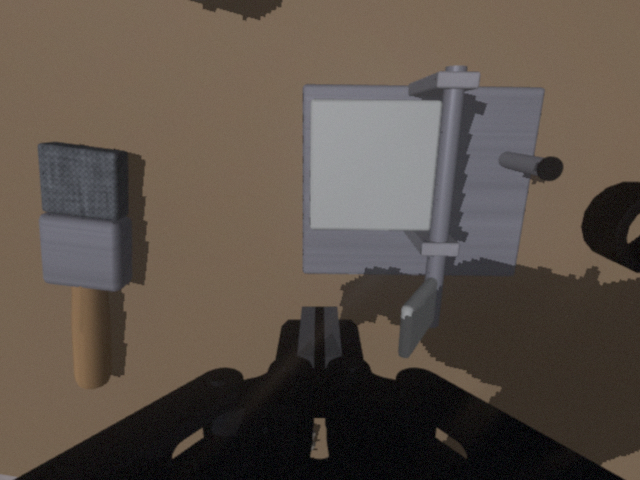

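Emit:
arm_command --increments '[{"hand": 1,"xyz": [0.03,0,0.002],"dr": [0,0,0]},{"hand": 1,"xyz": [0.044,0,0.003],"dr": [0,0,0]},{"hand": 1,"xyz": [0.058,0,0.003],"dr": [0,0,0]},{"hand": 1,"xyz": [0.072,0,0.003],"dr": [0,0,0]},{"hand": 1,"xyz": [0.086,0,0.003],"dr": [0,0,0]}]'

```text
time_s: 3.85
position: [0.4709, -0.3201, 0.1007]
orientation: [0.782, -0.623, 0.0, -0.0]
contact_force: [-0.1, 0.7, -0.5]
gripper_width: -0.0002
```

```bash
python3 -c "
from h import *
wshot('w4')"
```

```text
[ 0.471  -0.3214  0.1007] [ 7.822e-01 -6.231e-01  8.000e-04  3.000e-04] 3.9 [ 0.48 -0.58  0.47] 0.019428179491332978
```

View pics/w4.png

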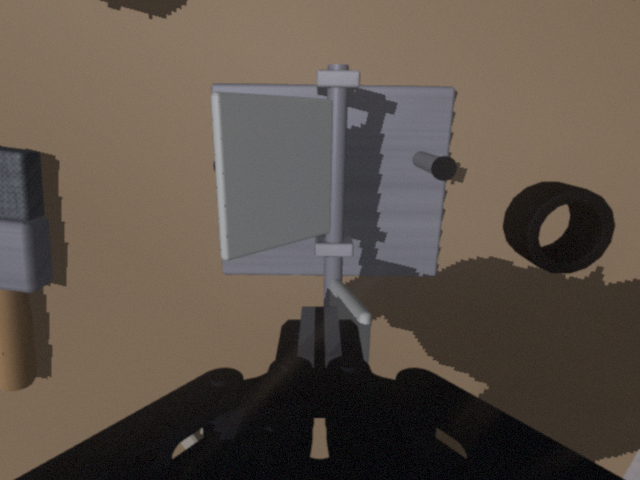

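Emit:
arm_command --increments '[{"hand": 1,"xyz": [0.012,0,0.001],"dr": [0,0,0]},{"hand": 1,"xyz": [0.022,0,0.005],"dr": [0,0,0]},{"hand": 1,"xyz": [0.034,0,0.016],"dr": [0,0,0]},{"hand": 1,"xyz": [0.042,0,0.025],"dr": [0,0,0]},{"hand": 1,"xyz": [0.05,0,0.035],"dr": [0,0,0]}]'

```text
time_s: 4.45
position: [0.4762, -0.3443, 0.0821]
orientation: [0.782, -0.623, -0.0, 0.0]
contact_force: [0.2, 0.7, 0.9]
gripper_width: -0.0
```

```bash
python3 -c "
from h import *
wshot('w5')"
```

```text
[ 0.4759 -0.3447  0.0815] [ 7.823e-01 -6.229e-01 -4.000e-04  4.000e-04] 4.5 [ 0.08  0.11 -0.46] 0.017184834364164504
```

View pics/w5.png

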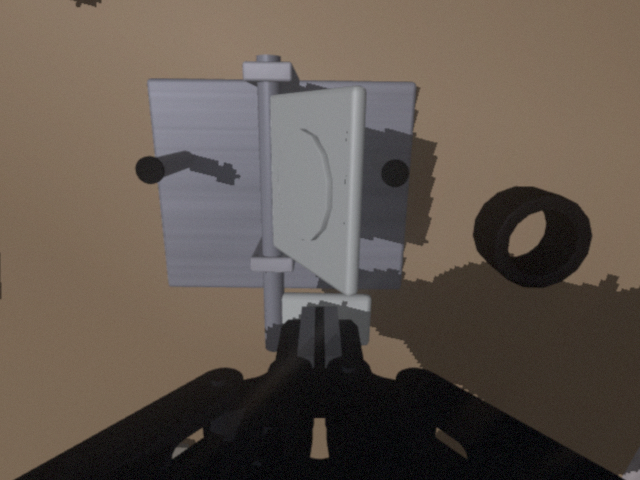

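Emit:
arm_command --increments '[{"hand": 1,"xyz": [0,0,-0.04],"dr": [0,0,0]},{"hand": 1,"xyz": [0,0,-0.12],"dr": [0,0,0]},{"hand": 1,"xyz": [0,0.01,-0.2],"dr": [0,0,0]},{"hand": 1,"xyz": [0,0.02,-0.28],"dr": [0,0,0]},{"hand": 1,"xyz": [0,0.02,-0.34],"dr": [0,0,0]}]'

```text
time_s: 5.05
position: [0.4658, -0.3469, 0.2553]
orientation: [0.782, -0.623, 0.001, -0.0]
contact_force: [-0.0, 0.3, -0.3]
gripper_width: -0.0001
```

Emit:
arm_command --increments '[{"hand": 1,"xyz": [0,0,0],"dr": [0,0,0]},{"hand": 1,"xyz": [0,0,0],"dr": [0,0,0]},{"hand": 1,"xyz": [0,0,0],"dr": [0,0,0]},{"hand": 1,"xyz": [0,0,0],"dr": [0,0,0]}]'

```text
time_s: 5.45
position: [0.4661, -0.3456, 0.2515]
orientation: [0.782, -0.623, -0.001, 0.0]
contact_force: [-0.7, -0.7, -0.7]
gripper_width: -0.0001
```

```bash
python3 -c "
from h import *
wshot('w6')"
```

```text
[ 0.4662 -0.3458  0.2516] [ 7.824e-01 -6.227e-01 -1.000e-03  3.000e-04] 5.5 [-0.88  0.01  0.29] 0.0035818517846563785
```

View pics/w6.png

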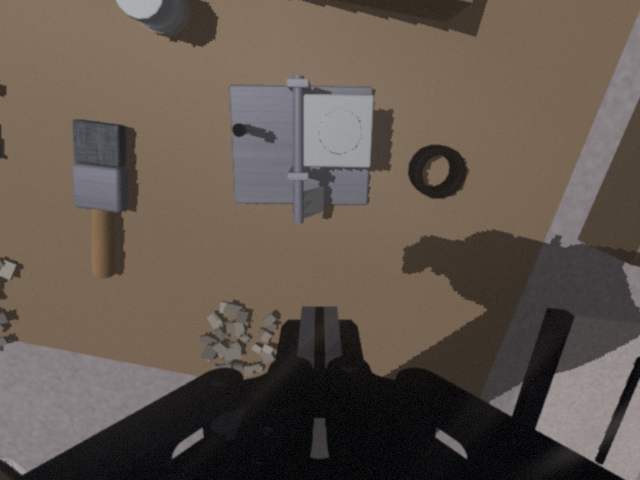

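Snail flag lies flat at about (340,132), disc up. I'll check that the stand has not moved and then plan the trip to the half-shell stand.

```bash
python3 - <<'E'
from h import *
b=wload('w6')
c=[onz(b,p,.008)[:2]*1000 for p in [(230,86),(373,86),(369,205),(236,204)]]
print(np.round(c),'center',np.mean(c,0))
E
```

```text
[[ 550. -250.]
 [ 576. -365.]
 [ 479. -388.]
 [ 453. -271.]] center [ 514.52558456 -318.43761469]
```

Emit:
arm_command --increments '[{"hand": 1,"xyz": [-0.08,-0.01,0],"dr": [0,0,0]},{"hand": 1,"xyz": [-0.17,-0.03,0],"dr": [0,0,0]},{"hand": 1,"xyz": [-0.26,-0.04,0],"dr": [0,0,0]},{"hand": 1,"xyz": [-0.35,-0.05,0],"dr": [0,0,0]},{"hand": 1,"xyz": [-0.44,-0.07,0],"dr": [0,0,0]}]'

```text
time_s: 6.05
position: [0.4502, -0.1225, 0.2523]
orientation: [0.782, -0.623, -0.0, 0.0]
contact_force: [0.7, 0.1, 0.3]
gripper_width: 0.0003
```

Emit:
arm_command --increments '[{"hand": 1,"xyz": [-0.09,-0.01,0],"dr": [0,0,0]},{"hand": 1,"xyz": [-0.18,-0.03,0],"dr": [0,0,0]},{"hand": 1,"xyz": [-0.27,-0.04,0],"dr": [0,0,0]},{"hand": 1,"xyz": [-0.36,-0.05,0],"dr": [0,0,0]},{"hand": 1,"xyz": [-0.44,-0.07,0],"dr": [0,0,0]}]'

```text
time_s: 6.55
position: [0.4349, 0.1003, 0.2526]
orientation: [0.783, -0.622, -0.0, -0.0]
contact_force: [1.2, -0.0, 1.3]
gripper_width: 0.0001
```

```bash
python3 - <<'E'
from h import *
s=r.get_state();print(s['position'],s['orientation'],np.round(s['q'],2))
sd=load('side')
print([np.round(onz(sd,p,.008)*1000).tolist() for p in [(325.75,349.25),(289,338.75),(340,313.75)]])
E
```

```text
[0.43492806 0.10033413 0.25263895] [ 7.82627584e-01 -6.22490086e-01 -3.93942982e-04 -5.04580023e-05] [-0.95  0.1   0.68  2.04 -0.07  1.02 -1.58]
[[426.0, 368.0, 8.0], [523.0, 353.0, 8.0], [407.0, 252.0, 8.0]]
```

Emit:
arm_command --increments '[{"hand": 1,"xyz": [-0.08,-0.01,0],"dr": [0,0,0.03]},{"hand": 1,"xyz": [-0.17,-0.03,0],"dr": [0,0,0.06]},{"hand": 1,"xyz": [-0.26,-0.04,0],"dr": [0,0,0.09]},{"hand": 1,"xyz": [-0.34,-0.06,0],"dr": [0,0,0.12]},{"hand": 1,"xyz": [-0.37,-0.06,0],"dr": [0,0,0.12]}]'

```text
time_s: 7.05
position: [0.4228, 0.2898, 0.252]
orientation: [-0.653, 0.758, -0.0, -0.0]
contact_force: [-0.2, -0.4, -0.2]
gripper_width: 0.0002
```

```bash
python3 -c "
from h import *
wshot('w7');print(np.round(r.get_state()['q'],2))"
```

```text
[0.4222 0.2902 0.2519] [-6.540e-01  7.565e-01  0.000e+00 -4.000e-04] 7.1 [-0.65  1.3   0.12] 0.08265351559549033
[-1.19  0.24  0.6   1.9  -0.15  1.05 -2.25]
```

View pics/w7.png

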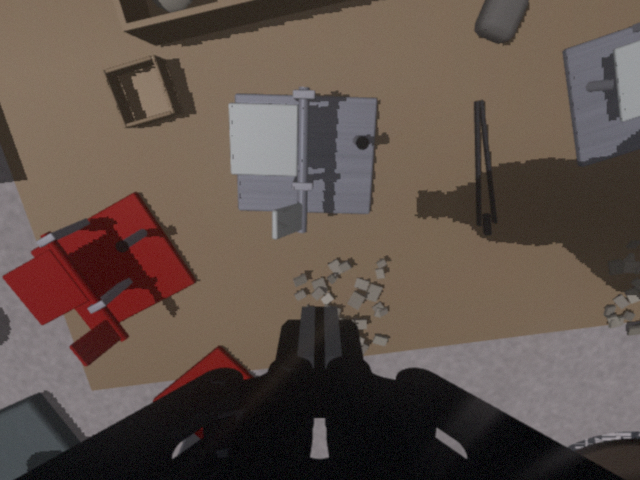

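```bash
python3 - <<'E'
from h import *
d=wload('w7')
c=[onz(d,p,.008)[:2]*1000 for p in [(237,94),(378,97),(370,214),(239,210)]]
print(np.round(c),np.mean(c,0))
for a,b in zip(c,c[1:]+c[:1]): v=b-a; print(round(np.hypot(*v),1),round(np.degrees(np.arctan2(v[1],v[0])),1))
a=[onz(d,p,.055)[:2]*1000 for p in [(303,87),(304.5,232)]];v=a[0]-a[1];print('axle',np.round(a),np.hypot(*v),np.degrees(np.arctan2(v[1],v[0])))
im=cv2.imread('pics/w7.png')
cv2.imwrite('pics/w7c.png',cv2.resize(im[80:245,220:390],None,fx=3.5,fy=3.5,interpolation=cv2.INTER_CUBIC))
E
```

```text
[[528. 344.]
 [509. 228.]
 [410. 246.]
 [431. 363.]] [469.5605805  295.27629902]
117.5 -99.5
99.8 170.0
118.8 79.9
98.5 -10.8
axle [[522. 288.]
 [415. 304.]] 108.3931781766502 -8.37610290789541
```

View pics/w7c.png

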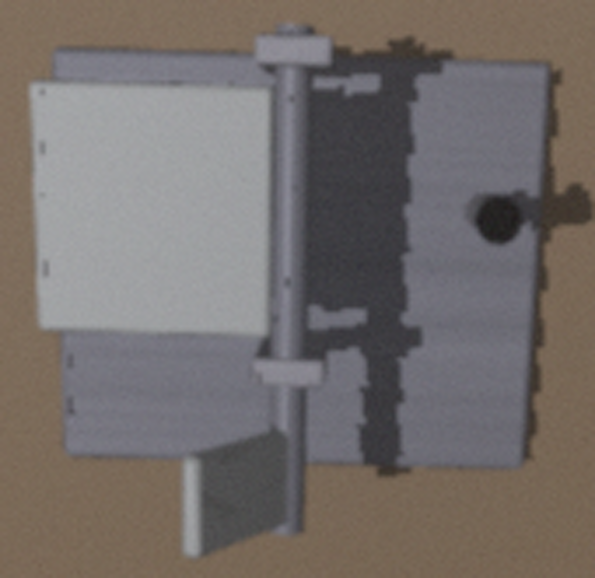

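Emit:
arm_command --increments '[{"hand": 1,"xyz": [-0.08,-0.004,0],"dr": [0,0,0.008]},{"hand": 1,"xyz": [-0.126,-0.008,0.05],"dr": [0,0,0.008]},{"hand": 1,"xyz": [-0.126,-0.008,0.12],"dr": [0,0,0.008]},{"hand": 1,"xyz": [-0.126,-0.008,0.18],"dr": [0,0,0.008]},{"hand": 1,"xyz": [-0.126,-0.008,0.18],"dr": [0,0,0.008]}]'

```text
time_s: 7.65
position: [0.4358, 0.3434, 0.1593]
orientation: [-0.642, 0.767, -0.001, -0.004]
contact_force: [-0.4, -1.6, -0.2]
gripper_width: 0.0006
```

```bash
python3 -c "
from h import *
wshot('w8');print(np.round(r.get_state()['q'],2))"
```

```text
[0.437  0.3443 0.1617] [-6.416e-01  7.670e-01 -7.000e-04 -2.100e-03] 7.7 [ 0.14 -0.13 -0.  ] 0.051321763875780906
[-1.17  0.43  0.54  1.89 -0.28  0.9  -2.24]
```

View pics/w8.png

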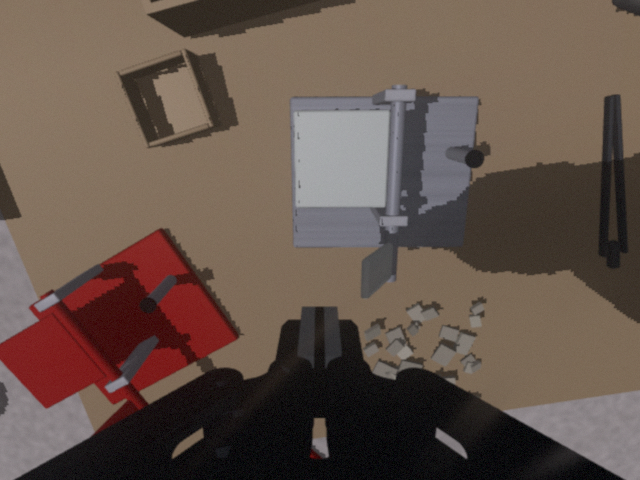

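```bash
python3 - <<'E'
from h import *
a=wload('w7');b=wload('w8')
c=[onz(b,p,.008)[:2]*1000 for p in [(291,97),(478,97),(463,248),(294,247)]]
print(np.round(c),np.mean(c,0))
for p,q in zip(c,c[1:]+c[:1]): v=q-p; print(round(np.hypot(*v),1),round(np.degrees(np.arctan2(v[1],v[0])),1))
for n,p,q in (('tab',(275.4,224.3),(363,279)),('axle',(303,87),(400,87)),('axle-',(304.5,232),(393,280)),('base',(237,94),(291,97)),('base',(370,214),(463,248))):
    X,e=tri([ray(a,p),ray(b,q)]); y=np.radians(-9.7);d=X[:2]*1000-[484.4,292.7]
    print(n,np.round(X*1000,1),np.round(e,1),'stand',d@np.array([np.cos(y),np.sin(y)]),d@np.array([-np.sin(y),np.cos(y)]))
p=b['pos'][:2]*1000-[484.4,292.7];print('tcp stand',p@np.array([np.cos(y),np.sin(y)]),p@np.array([-np.sin(y),np.cos(y)]))
print(2*np.degrees(np.arctan2(b['ori'][1],b['ori'][0])))
E
```

```text
[[529. 346.]
 [508. 230.]
 [410. 247.]
 [432. 363.]] [469.54652562 296.48035452]
117.5 -100.2
99.6 170.5
118.7 79.4
98.6 -10.2
tab [430.1 322.2  81.2] [0.5 0.5] stand -58.470444090023506 19.97922184990843
axle [521.2 287.9  59.4] [0.4 0.4] stand 37.10524870864097 1.4417582110241347
axle- [414.5 303.7  54. ] [0. 0.] stand -70.76257506704628 -0.887932075579491
base [529.3 346.5  -4.8] [0.2 0.2] stand 35.1379236254549 60.62576054657525
base [409.5 245.8   6. ] [0.5 0.5] stand -65.96782962407556 -58.876214518555344
tcp stand -55.39272083598628 42.90610695025399
259.8206762887976
```

Emit:
arm_command --increments '[{"hand": 1,"xyz": [-0.01,0.006,0.02],"dr": [0,0,0]},{"hand": 1,"xyz": [-0.01,0.006,0.07],"dr": [0,0,0]},{"hand": 1,"xyz": [-0.01,0.006,0.11],"dr": [0,0,0]},{"hand": 1,"xyz": [-0.01,0.006,0.122],"dr": [0,0,0]},{"hand": 1,"xyz": [-0.01,0.006,0.122],"dr": [0,0,0]}]'

```text
time_s: 8.25
position: [0.4351, 0.3526, 0.102]
orientation: [-0.642, 0.766, 0.0, -0.0]
contact_force: [0.7, -0.3, 0.3]
gripper_width: -0.0002
```

```bash
cat >>h.py <<'E'
def half():
    s=r.get_state();y=np.radians(-9.7)
    p=s['position'][:2]*1000-[484.4,292.7];print('tcp stand',p@np.array([np.cos(y),np.sin(y)]),p@np.array([-np.sin(y),np.cos(y)]),s['position'][2]*1000, 'q7',s['q'][6])
E
python3 -c "
from h import *
wshot('w9');half()"
```

```text
[0.4356 0.3528 0.1026] [-6.422e-01  7.665e-01  0.000e+00  5.000e-04] 8.3 [ 0.7  -0.21  1.41] 0.014669380203364092
tcp stand -58.085319486604334 51.16808255352283 102.96940872085932 q7 -2.2020125689576564
```

View pics/w9.png

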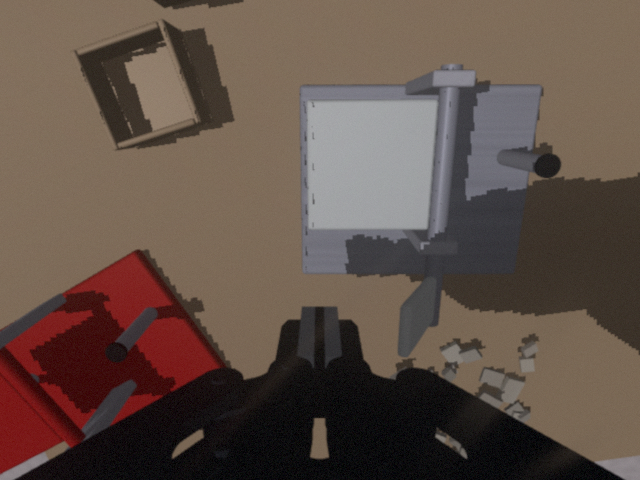

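Emit:
arm_command --increments '[{"hand": 1,"xyz": [0.03,0,0.002],"dr": [0,0,0]},{"hand": 1,"xyz": [0.044,0,0.003],"dr": [0,0,0]},{"hand": 1,"xyz": [0.058,0,0.003],"dr": [0,0,0]},{"hand": 1,"xyz": [0.072,0,0.003],"dr": [0,0,0]},{"hand": 1,"xyz": [0.086,0,0.003],"dr": [0,0,0]}]'

```text
time_s: 8.85
position: [0.4274, 0.3091, 0.1004]
orientation: [-0.642, 0.767, -0.0, -0.0]
contact_force: [0.4, 0.7, 0.3]
gripper_width: 0.0003
```

```bash
python3 -c "
from h import *
wshot('w10');half()"
```

```text
[0.4272 0.3078 0.1003] [-6.417e-01  7.670e-01 -2.000e-04 -6.000e-04] 8.9 [-0.38 -1.1  -0.26] 0.018214960410454784
tcp stand -58.92431056555031 5.998509685591685 100.24272206401679 q7 -2.152312742253119
```

View pics/w10.png

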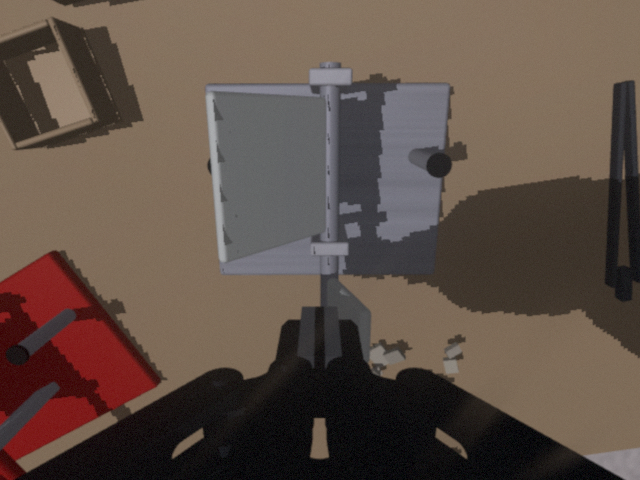

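The half flag is rising in the same way as the snail flag did, so I'll use the same second arc.

Emit:
arm_command --increments '[{"hand": 1,"xyz": [0.012,0,0.001],"dr": [0,0,0]},{"hand": 1,"xyz": [0.022,0,0.005],"dr": [0,0,0]},{"hand": 1,"xyz": [0.034,0,0.016],"dr": [0,0,0]},{"hand": 1,"xyz": [0.042,0,0.025],"dr": [0,0,0]},{"hand": 1,"xyz": [0.05,0,0.035],"dr": [0,0,0]}]'

```text
time_s: 9.45
position: [0.423, 0.285, 0.0822]
orientation: [-0.642, 0.767, -0.0, -0.0]
contact_force: [0.1, 0.4, -0.1]
gripper_width: 0.0
```

```bash
python3 -c "
from h import *
wshot('w11');half()"
```

```text
[0.4225 0.2841 0.0815] [-6.421e-01  7.666e-01 -2.000e-04 -1.000e-03] 9.5 [ 0.44 -1.2  -0.04] 0.028539535830388093
tcp stand -59.49014703191142 -18.52690160237176 81.8665048944317 q7 -2.1034346885988033
```

View pics/w11.png

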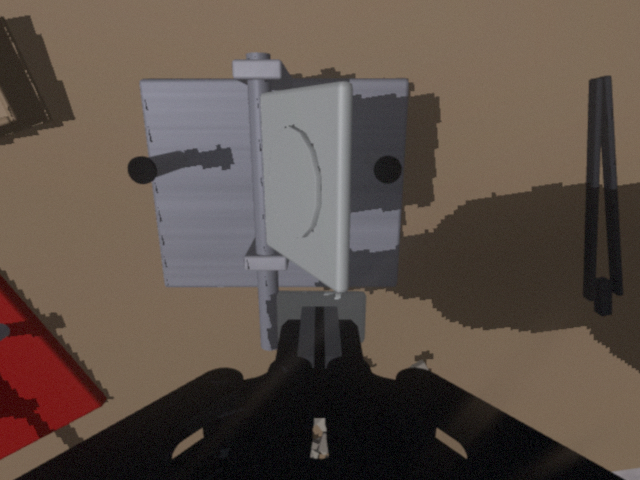

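Emit:
arm_command --increments '[{"hand": 1,"xyz": [0,0,-0.04],"dr": [0,0,0]},{"hand": 1,"xyz": [0,0,-0.12],"dr": [0,0,0]},{"hand": 1,"xyz": [0,0.01,-0.2],"dr": [0,0,0]},{"hand": 1,"xyz": [0,0.02,-0.28],"dr": [0,0,0]},{"hand": 1,"xyz": [0,0.02,-0.34],"dr": [0,0,0]}]'

```text
time_s: 10.05
position: [0.4132, 0.2875, 0.2551]
orientation: [-0.642, 0.766, 0.0, 0.001]
contact_force: [0.5, 2.1, -0.0]
gripper_width: 0.0
```

Emit:
arm_command --increments '[{"hand": 1,"xyz": [0,0,0],"dr": [0,0,0]},{"hand": 1,"xyz": [0,0,0],"dr": [0,0,0]},{"hand": 1,"xyz": [0,0,0],"dr": [0,0,0]},{"hand": 1,"xyz": [0,0,0],"dr": [0,0,0]},{"hand": 1,"xyz": [0,0,0],"dr": [0,0,0]}]'

```text
time_s: 10.55
position: [0.4131, 0.287, 0.2518]
orientation: [-0.642, 0.767, -0.0, -0.001]
contact_force: [0.7, -0.5, 0.2]
gripper_width: 0.0001
```

Emit:
arm_command --increments '[{"hand": 1,"xyz": [0,0,0],"dr": [0,0,0]},{"hand": 1,"xyz": [0,0,0],"dr": [0,0,0]},{"hand": 1,"xyz": [0,0,0],"dr": [0,0,0]}]'

```text
time_s: 10.85
position: [0.4134, 0.2872, 0.2526]
orientation: [-0.642, 0.767, -0.0, -0.0]
contact_force: [-0.5, 0.8, 0.1]
gripper_width: 0.0
```

```bash
python3 - <<'E'
from h import *
wshot('w12')
for n in('scene','side'):
    save(n+'9',r.get_image(n)['color'])
a=cv2.imread('pics/side9.png');cv2.imwrite('pics/side9c.png',cv2.resize(a[130:370,220:420],None,fx=2.5,fy=2.5,interpolation=cv2.INTER_CUBIC))
E
```

```text
[0.4134 0.2873 0.2527] [-6.422e-01  7.665e-01 -0.000e+00 -1.000e-04] 10.9 [0.09 0.58 0.41] 0.0014493895771822128
```

View pics/w12.png

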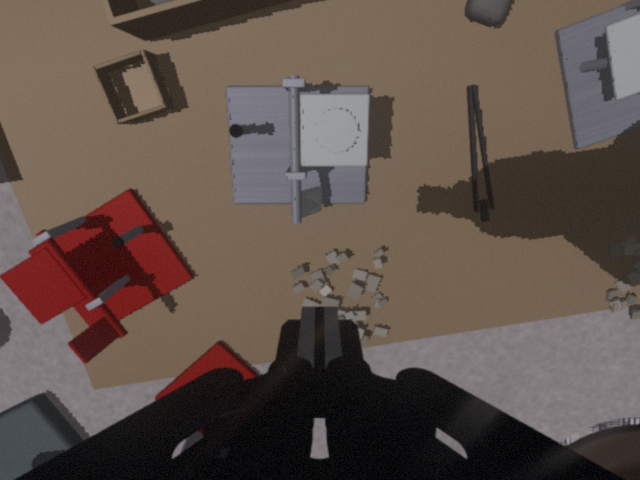

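View pics/scene9.png

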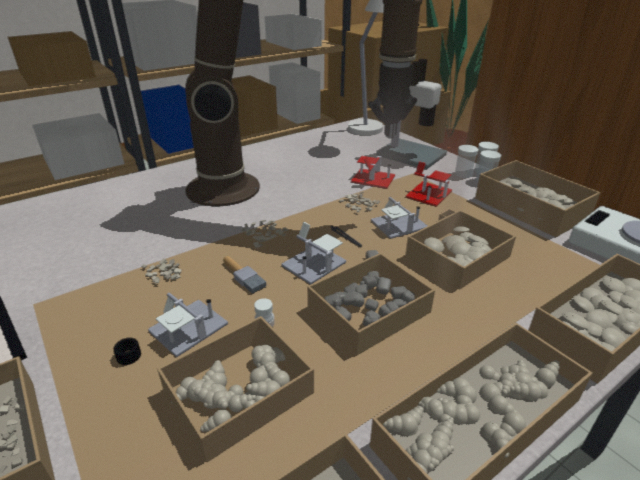

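View pics/side9c.png

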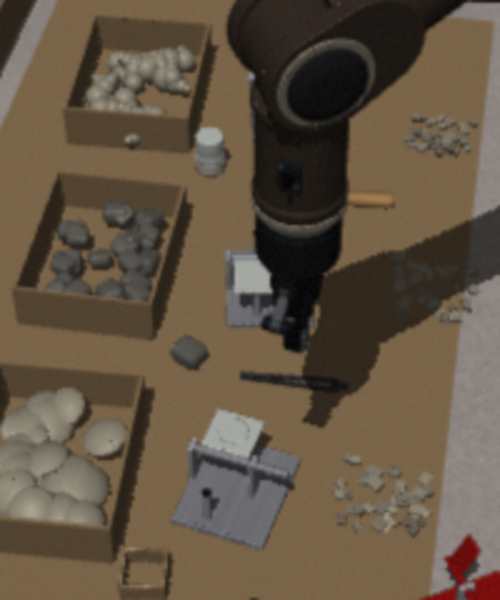

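```bash
python3 - <<'E'
from h import *
b=wload('w12')
c=[onz(b,p,.008)[:2]*1000 for p in [(227,86),(370,86),(366,204),(235,203)]]
print(np.round(c),np.mean(c,0))
a=cv2.imread('pics/scene0.png').astype(int);d=cv2.imread('pics/scene9.png').astype(int)
for n,(x,y,w,h) in dict(loupe=(110,335,35,32),jar=(250,295,28,28),brush=(220,252,50,40),tweezers=(328,222,38,28),pebble=(362,245,18,16),stone_stand=(280,220,66,60),box=(437,207,18,13)).items():
    print(n,np.abs(a-d)[y:y+h,x:x+w].mean().round(1))
print(r.get_state()['time_s'])
E
```

```text
[[528. 345.]
 [508. 228.]
 [410. 246.]
 [432. 362.]] [469.37241908 295.14728075]
loupe 3.9
jar 2.5
brush 2.9
tweezers 11.6
pebble 2.4
stone_stand 16.7
box 2.4
11.05
```

```bash
python3 -c "
from rig import r
print(r.sign_off())"
```

```text
the job is handed in; nothing more can be done
None
```

I pushed the flags at the snail tray and then the half-shell tray over by their thumb tabs with the closed fingertips. The job was handed in at about 11 s of robot time.

**Flags:** the last pictures show both flags lying flat on the other side with the raised disc up. The stone tray's flag is still flat on its starting side.

**Stands:** the middle of each base measured within about 1.5 mm of where it stood before the push, so neither stand moved measurably.

**Everything else:** the jar, box, pebble, brush and loupe look unchanged when the first and last scene pictures are compared. The image differences at the tweezers and the stone stand were larger. I put that down to the arm's shadow: both look to be in place by eye, but I did not measure them again.

**Forces:** readings at the end of each move stayed around 1–2 N, which is about the sensor's noise.

**Measurement disagreements:**
- The tab tips came out 80–81 mm high against 88 mm in the text.
- The base corners scattered several millimetres in height, from −5 to 13 mm against 8 mm.
- The axle came out at 54–59 mm against 55 mm.

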